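Present a blank's end grain to the inspection camera

ROBOT

A 7-joint arm with a two-finger parallel gripper is mounted at the origin on a cart in front of the work surface, level with it; the furniture and walls round the work are solid. World frame = base frame: x ahead of the robot, y to its left, z up, the work surface at z = 0. Lengths are in m, angles in rad, forces in N, time in s.
With the tool pointing down it reaches from about 0.35 to 0.9 m from the base axis. Payload 8.1 kg.
Tool frame: the origin (TCP) lies at the centre of the arm's flange, where the gripper is bolted on; the fingertips stand 178 mm ahead of it and the grasp point (between the pads) lies 159 mm ahead of it; x points along the fingers, z is the direction in which the jaws open and shut, and the axes are right-handed (so a half turn about x gives the same grasp; the last joint's range is limited). The gripper opens to 92 mm and grips with 3 to 60 N. Pads are 19 mm wide; open, the fingers measure 130 mm over their backs; the gripper's body (75 mm by 190 mm) begins 47 mm behind the grasp point.
Start: joints at [1.239, 0.434, 0.025, 1.573, -0.012, 1.134, -0.075], TCP at [0.142, -0.609, 0.405] pointing down, gripper open.
Joint ranges: [-2.62, 2.62], [-0.44, 2.09], [-1.27, 1.32], [0.08, 2.57], [-1.32, 4.46], [0.12, 2], [-2.74, 2.74]. Speed limits (rad/s): [2.22, 2.22, 3.01, 3.01, 3.14, 3.14, 3.14].

INTERFACE

Orientations are given as a rotation vector (axis times angle).
In Python, from cell import arm, get_image, search_frame, pinpoint gives the robot as it stands.
- The arm moves only by the tool arm_command, never from a script. Its argument "motion" is a list of rows, each a list of 7 numbers: the finger opening in mm, from 0 to 91.8, then the shift along the tool's x, y, z in mm, then the turn, a rotation vector about the tool's x, y, z in degrees. In form: [[fingers, x, y, z, ax, ay, az], ...]. A call has 1 to 5 rows; each row shifts and turns the commanded pose from where the row before left it, along the tool's axes as they then stand; what a row does not reach is not made up. A row lasts 1/8 s, in which the tool goes at most 62.5 mm and 10.7 degrees, less where a joint would pass 70% of its speed; a pose out of reach is approached as far as the arm can. A call with a gripper value outside its range is refused whole. The fingers move at their own pace and stop on an object; "newtons" is the grip in N (left out, the last holds). Time passes only in rows, so rows that do not move let the fingers close. It gives the time, the measured TCP pose, the force and the opening at its end, in the units of the state.
- arm.observe(): the state, without advancing time (a new reading comes with each control period).
- get_image(name): name is "side" or "top" or "wrist"; returns a dict with "frame" (480x640x3 uint8, red, green, blue), "range_z" (480x640 float32, m along the optical axis (not along the pixel's ray), 0 where there is no reading), "K" (3x3 intrinsics, pixels), "origin" and "rotation" of the camera in the world; the wrist camera has in their place "tool_from_camera" (4x4, takes a point from camera to tool coordinates, whose origin is the TCP and whose axes are the tool frame's). Camera axes: x right, y down, z forward; pixel columns grow to the right and rows downward; lengths in m; the calibration is good to about 2 mm. A picture is of the moment at which its call begins: read the wrist's pose just before it.
- arm.sign_off(): hands the job in, once; it reports no verdict.
Trained networks look in the newest picture that a camera, given by its name, has taken for a name from the list of things; names that differ only in an ending like _2 or _b are one class to them, and where a whole thing is asked for, a point or a joint stands for the part that bears it (a point fixed in the world has none). Each returns a list of dicts, best first, with "p" (0 to 1); they miss things now and then, are a little off and sometimes report something else, mostly with a low value. They report only what shows in the picture. A call takes as long as a camera call. They do not tell look-alikes from the thing itself.
- search_frame(camera, target): "point" ([x, y, z] in m, in world coordinates, good to about 4 mm: the middle of the surface that is visible of it).
- pinpoint(camera, target): "point" ([x, y, z] in m, in world coordinates, good to about 4 mm: a listed point, or the origin of a listed thing).
The state is a dict: "clock": time; "joints": joint angles; "dq": joint speeds; "joint_efforts": joint torques, N m; "position": TCP position; "ee_rot": TCP orientation; "force": force on the tool from outside, world axes, zero at the start; "ft_torque": the same for the moment, N m; "width": opening from 0.0 (shut) to 1.0 (fully open).
Only numpy, scipy, OpenCV 4.12 (cv2) and the standard library are available. Lean on these libraries where they do the work, as an engineer would, in place of code of your own. Each camera call takes 0.05 s, during which the arm holds its last target. There are 200 camera calls.

TASK

First switch the inspection camera on by throwing the switch-box lever from its red-dot side over to its green-dot side. Then take the pale wooden blank out of the rack and hold it in the air in front of the camera: level, with a flat side up, one end pointing squarely at the lens and centred on it in height and sideways, that end straight above the yellow line on the station's base plate. Finish while still holding it there steadily; do not disturb the other blanks, the camera, the whetstone or the sanding block.

Things in the scene. Friction and masses are not known exactly. Their poses are not given: they have to be found in the camera images.
- pale_blank_center (a point): centre of the pale (light wood) square blank, the one to present: 27 x 120 x 27 mm, about 0.06 to 0.13 kg, loose. Its y axis runs along the 120 mm length (both ends are alike), its z axis points up at the start. It starts in one of the rack's three slots, its underside 18 mm above the table, its centre 31.5 mm above it
- brown_blank_center (a point): centre of the brown square blank, 27 x 160 x 27 mm, y along its length; lies in another slot of the rack and stays there
- black_blank_center (a point): centre of the almost black square blank, 27 x 140 x 27 mm, y along its length; lies in another slot of the rack and stays there
- rack: fixed light grey rack, 106 x 210 x 32 mm, origin at the centre of its underside. Three blanks lie along its x axis in slots at y = -72, 0 and 72 mm, on two cross rails (22 mm wide, centred at x = -42 and +42 mm) 18 mm above the table; 11 mm thick lips beside each blank reach 32 mm high. Between the rails (62 mm) all is bare: fingers have room beside and below a blank's middle
- station: fixed inspection station, origin at the centre of its underside: grey plate 260 (x) x 110 (y) x 8 mm, column 26 mm square, 237 mm high at x = +100 mm, with the camera head (black lens 38 mm across, white ring light 62 mm across). The lens looks level along -x, its front at x = +35 mm. Yellow line across the plate at x = -35 mm; white line along y = 0 under the lens axis
- end_mark (a point): point on the lens axis straight above the yellow line, 70 mm in front of the lens: the centre of the blank's end face belongs here, so the blank's centre 60 mm farther from the lens, along -x of this frame. Axes as the station's (x to the lens, z up). 130 to 180 mm above the table: the camera is clamped at another height each time
- switch_box: fixed grey switch box 90 x 60 x 26 mm, origin at the centre of its underside on the table; red dots at its -x end, green dots at its +x end
- switch_pivot (a point): the lever's hinge point, 24 mm above the table over the middle of the switch box; the hinge axis is the box's y axis
- lever_tip (a point): centre of the 26 mm black ball at the lever's tip, 80 mm from the hinge; the rod under it is 10 mm thick. It starts leaning 0.5 rad to the red side, 94 mm above the table
- switch_lever (a joint): lever angle in rad: 0 = off (leaning to the red side, the box's -x), 1.0 = on (leaning to the green side, +x). Light (under 1 N at the ball); once past the middle (0.5) it falls over by itself to the stop and stays
- whetstone: loose grey whetstone, 33 x 68 x 27 mm, lying on the table, origin at its underside; leave alone
- sanding_block: loose brown sanding block, 52 x 92 x 32 mm, lying on the table, origin at its underside; leave alone
Mind the look-alikes: they are no part of the job. Leave any purple look-alike of the switch_box alone. What is shaped like the part that bears pale_blank_center but turquoise is not meant.

How it is judged:
On the way, in this order (a step that is already met when the one before it is completed fails the run):
1. the lever is on, the pale blank still in the rack (value of joint switch_lever above 0.85 rad and height (world z) of pale_blank_center below 0.045 m), for 0.2 s.
2. the pale blank is lifted clear of the rack, in the gripper (height (world z) of pale_blank_center above 0.07 m and contact force between the fingers and pale_blank above 1 N), for 0.2 s.
At the end, for the whole second after the job is handed in: Lever on (over 0.85 rad); pale blank held still by the fingers alone, on the lens axis within 12 mm sideways and in height, its end over the yellow line within 15 mm, length along the lens axis and a flat side up within 0.15 rad; camera within 5 mm, other blanks within 15 mm of the start (value of joint switch_lever above 0.85 rad and x of pale_blank_center in the frame of end_mark between -0.075 and -0.045 m and y of pale_blank_center in the frame of end_mark between -0.012 and 0.012 m and z of pale_blank_center in the frame of end_mark between -0.012 and 0.012 m and angle between the y axis of pale_blank_center and the x axis of end_mark, either way round below 0.15 rad and (angle between the z axis of pale_blank_center and the z axis of end_mark, either way round below 0.15 rad or angle between the x axis of pale_blank_center and the z axis of end_mark, either way round below 0.15 rad) and contact force between the fingers and pale_blank above 1 N and contact force between station and pale_blank below 0.1 N and linear speed of pale_blank below 0.02 m/s and distance of each of brown_blank_center, black_blank_center from where it was at the start of the episode below 0.015 m and distance of end_mark from where it was at the start of the episode below 0.005 m); the arm keeps its last pose, push and grip.
It fails at once if another blank is disturbed (over 15 mm) (distance of any of brown_blank_center, black_blank_center from where it was at the start of the episode above 0.015 m).
It fails at once if the camera is knocked out of place (over 5 mm) (distance of end_mark from where it was at the start of the episode above 0.005 m).
It fails at once if the whetstone or the sanding block is disturbed (over 15 mm) (distance of any of whetstone, sanding_block from where it was at the start of the episode above 0.015 m).
It also fails if it takes over 61 s, if anything falls off the work surface, if the arm or the gripper's body presses on something with over 40 N, if the wrist force passes 120 N, or if a joint passes its speed limit or range.

## Working session

There is one attempt and no reset: what is moved stays moved. The work goes in short steps, Python scripts to look and compute and a tool call to move; the robot and the scene stay as the last step left them, time stands still between calls to the robot, and variables do not carry over. Pictures are saved under pics/ and viewed, about 8 in all and at most 12, crops included, and the job is handed in when it is done.

Besides the shell and the picture viewer there is one more tool, called by a JSON object that holds its "api" and its "payload". arm_command: Moves the arm, as the interface text tells. Its arguments: {"type":"object","properties":{"motion":{"type":"array"},"newtons":{"type":"number"}},"required":["motion"]}

```bash
mkdir -p pics; ls; cat > h.py <<'E'
import numpy as np, cv2
from scipy.spatial.transform import Rotation as R
from cell import arm, get_image, search_frame, pinpoint
def save(im,n): cv2.imwrite('pics/'+n,im[:,:,::-1])
def cloud(d,T=None):
    z=d['range_z'];v,u=np.mgrid[:480,:640];K=d['K']
    p=np.dstack([(u-K[0,2])/K[0,0]*z,(v-K[1,2])/K[1,1]*z,z])
    if T is None: return p@np.array(d['rotation']).T+d['origin']
    return p@T[:3,:3].T+T[:3,3]
def tool():
    s=arm.observe();T=np.eye(4);T[:3,3]=s['position'];T[:3,:3]=R.from_rotvec(s['ee_rot']).as_matrix();return T
def pix(d,p):
    c=np.array(d['rotation']).T@(np.array(p)-d['origin']);q=d['K']@c;return (q[:2]/q[2]).round().astype(int)
E
python3 - <<'E'
from h import *
print(arm.observe())
for c in ['top','side']:
    d=get_image(c);save(d['frame'],c+'1.png');np.savez(c+'1.npz',**{k:d[k] for k in d})
    print(c,d['origin'])
    for n in ['pale_blank_center','brown_blank_center','black_blank_center','rack','station','end_mark','switch_box','switch_pivot','lever_tip','whetstone','sanding_block']:
        print(n,[(round(r['p'],2),np.round(r['point'],3).tolist(),pix(d,r['point']).tolist()) for r in pinpoint(c,n)[:3]])
E
```

```text
pics
{'clock': 0.0, 'joints': array([ 1.23938847,  0.43522414,  0.02497116,  1.57409666, -0.01158827,
        1.13399971, -0.0750895 ]), 'dq': array([ 1.57484984e-05, -8.99980387e-04,  5.79991717e-05, -7.30266757e-05,
       -1.21640541e-03,  4.67210649e-04, -7.71954954e-04]), 'joint_efforts': array([-3.44442060e-04, -6.67846942e+01,  9.85129885e-01, -3.14457536e+01,
       -6.05356484e-02,  4.29572293e-02,  2.06328800e-04]), 'position': array([ 0.14167537, -0.6084919 ,  0.40394418]), 'ee_rot': array([ 1.03996796,  1.31012705, -1.0385314 ]), 'force': array([ 0.17245293, -0.6353001 ,  0.47708916]), 'ft_torque': array([0.00971118, 0.05357704, 0.03752223]), 'width': 1.000354581748308}
top [ 0.3853188  -0.05152318  1.23461993]Traceback (most recent call last):
  File "<stdin>", line 7, in <module>
  File "h.py", line 13, in pix
    c=np.array(d['rotation']).T@(np.array(p)-d['origin']);q=d['K']@c;return (q[:2]/q[2]).round().astype(int)
                                                            ~~~~~~^~
ValueError: matmul: Input operand 1 does not have enough dimensions (has 0, gufunc core with signature (n?,k),(k,m?)->(n?,m?) requires 1)
```

```bash
sed -i "s/np.array(d\['rotation'\])/R.from_rotvec(d['rotation']).as_matrix()/" h.py
python3 - <<'E'
from h import *
for c in ['top','side']:
    d=get_image(c);save(d['frame'],c+'1.png');np.savez(c+'1.npz',**{k:d[k] for k in d})
    print(c,d['origin'],d['rotation'],d['K'][0])
    for n in ['pale_blank_center','brown_blank_center','black_blank_center','rack','station','end_mark','switch_box','switch_pivot','lever_tip','whetstone','sanding_block']:
        print(n,[(round(r['p'],2),np.round(r['point'],3).tolist(),pix(d,r['point']).tolist()) for r in pinpoint(c,n)[:3]])
E
```

```text
top [ 0.3853188  -0.05152318  1.23461993] [-2.15680525  2.17254106 -0.06614305] [473.02607732   0.         321.07724846]
pale_blank_center [(0.95, [0.509, -0.169, 0.034], [379, 232]), (0.77, [0.691, -0.189, 0.014], [385, 164])]
brown_blank_center [(0.89, [0.52, -0.24, 0.031], [407, 227])]
black_blank_center [(0.83, [0.529, -0.316, 0.033], [437, 224]), (0.45, [0.421, 0.253, 0.029], [214, 268])]
rack [(0.9, [0.52, -0.24, 0.007], [406, 228])]
station [(0.85, [0.632, 0.078, 0.002], [284, 188])]
end_mark []
switch_box [(0.87, [0.596, 0.265, 0.0], [214, 202]), (0.78, [0.425, 0.255, -0.001], [217, 266])]
switch_pivot [(0.95, [0.601, 0.268, 0.026], [210, 199]), (0.84, [0.418, 0.257, 0.026], [213, 269])]
lever_tip [(0.62, [0.559, 0.271, 0.096], [201, 211]), (0.54, [0.388, 0.257, 0.093], [206, 281])]
whetstone [(0.69, [0.387, -0.038, -0.0], [328, 280])]
sanding_block [(0.74, [0.277, -0.316, 0.001], [437, 323])]
side [ 0.55196553 -0.95545695  0.55211009] [-2.02746744 -0.08422917  0.02328801] [481.00456284   0.         320.87151998]
pale_blank_center [(0.74, [0.692, -0.19, 0.013], [416, 323]), (0.58, [0.512, -0.171, 0.029], [323, 305]), (0.28, [0.52, -0.234, 0.033], [325, 323])]
brown_blank_center [(0.7, [0.276, -0.314, -0.002], [181, 358]), (0.62, [0.521, -0.234, 0.034], [326, 322])]
black_blank_center [(0.59, [0.386, 0.253, 0.093], [287, 195])]
rack []
station [(0.71, [0.63, 0.082, 0.0], [378, 260])]
end_mark [(0.67, [0.274, -0.314, -0.002], [180, 358])]
switch_box [(0.8, [0.421, 0.256, -0.002], [300, 227]), (0.75, [0.605, 0.268, -0.001], [367, 228]), (0.42, [0.424, 0.258, 0.022], [301, 219])]
switch_pivot [(0.96, [0.599, 0.264, 0.025], [365, 220]), (0.83, [0.419, 0.256, 0.024], [300, 218])]
lever_tip [(0.72, [0.387, 0.257, 0.096], [288, 193]), (0.43, [0.564, 0.275, 0.093], [354, 195])]
whetstone [(0.84, [0.387, -0.04, 0.0], [271, 280])]
sanding_block [(0.96, [0.275, -0.313, 0.001], [181, 356])]
```

View pics/top1.png

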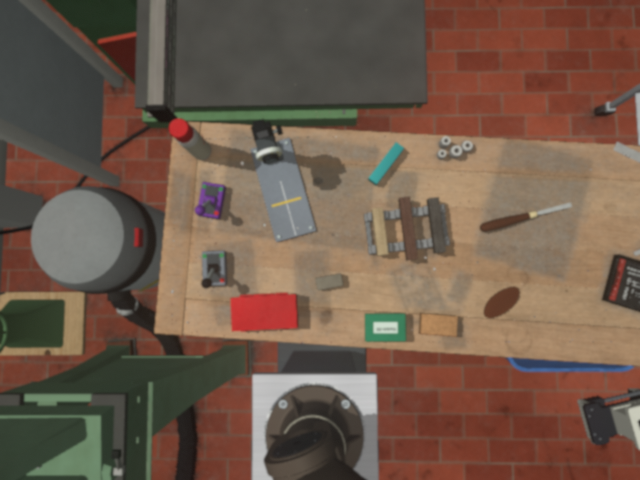

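View pics/side1.png

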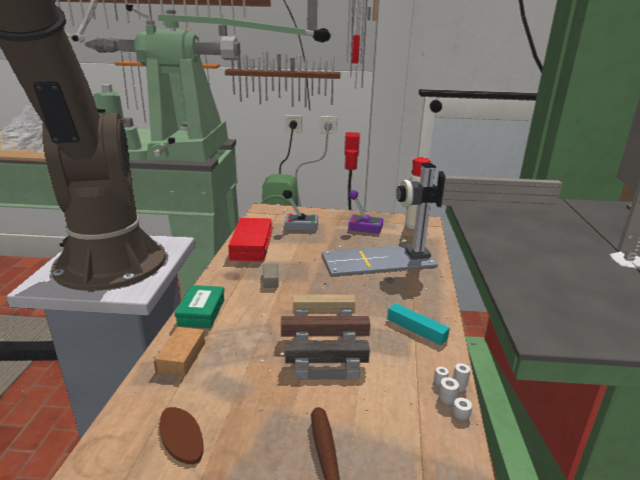

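```bash
python3 - <<'E'
from h import *
t=dict(np.load('top1.npz'));s=dict(np.load('side1.npz'))
a=cv2.resize(t['frame'][230:300,180:250],(400,400),interpolation=2); b=cv2.resize(t['frame'][120:270,250:460],(560,400),interpolation=2)
c=cv2.resize(s['frame'][150:280,270:460],(560,383),interpolation=2)
save(np.vstack([np.hstack([cv2.resize(a,(240,240)),cv2.resize(b,(336,240))]),np.hstack([cv2.resize(c,(576,360))])]),'crop.png')
def obb(m,P,n):
    p=P[m]; r=cv2.minAreaRect((p[:,:2]*1000).astype(np.float32)); print(n,len(p),np.round(r,1).tolist() if 0 else r,p[:,2].mean().round(4), np.round(cv2.boxPoints(r)).tolist())
P=cloud(t);hsv=cv2.cvtColor(t['frame'],cv2.COLOR_RGB2HSV)
X,Y,Z=np.moveaxis(P,2,0)
near=lambda x,y,r:np.hypot(X-x,Y-y)<r
for n,(x,y) in dict(pale=(.511,-.17),brown=(.52,-.236),black=(.529,-.316)).items():
    obb(near(x,y,.1)&(Z>.038)&(Z<.055)&(abs(Y-y+(X-x)*.0)<.034),P,n)
obb(near(.42,.256,.08)&(Z>.02)&(Z<.034),P,'box')
obb(near(.395,.256,.06)&(Z>.08)&(Z<.12),P,'ball')
obb(near(.63,.08,.16)&(Z>.004)&(Z<.014),P,'plate')
m=near(.62,.08,.16)&(Z<.03)&(hsv[...,0]>18)&(hsv[...,0]<35)&(hsv[...,1]>110)
obb(m,P,'yellow')
Q=cloud(s);X,Y,Z=np.moveaxis(Q,2,0);near=lambda x,y,r:np.hypot(X-x,Y-y)<r
m=near(.70,.11,.13)&(Z>.1)&(Z<.3)
v=s['frame'].max(2)
for n,mm in dict(white=m&(s['frame'].min(2)>170),dark=m&(v<50)).items():
    p=Q[mm];print(n,len(p),np.percentile(p,[2,50,98],axis=0).round(3).tolist())
E
```

```text
pale 516 ((510.7746887207031, -167.41854858398438), (119.63743591308594, 34.03097915649414), 6.058888912200928) 0.0443 [[449.0, -157.0], [453.0, -191.0], [572.0, -178.0], [568.0, -144.0]]
brown 696 ((518.650390625, -242.0185546875), (159.8722686767578, 28.01508140563965), 5.776001453399658) 0.0444 [[438.0, -236.0], [441.0, -264.0], [600.0, -248.0], [597.0, -220.0]]
black 615 ((526.6386108398438, -313.70355224609375), (140.5150146484375, 29.00956153869629), 6.016051292419434) 0.0444 [[455.0, -307.0], [458.0, -335.0], [598.0, -321.0], [595.0, -292.0]]
box 656 ((421.54901123046875, 256.2455139160156), (89.26201629638672, 60.7986946105957), 2.571955919265747) 0.0265 [[376.0, 285.0], [378.0, 224.0], [467.0, 228.0], [465.0, 289.0]]
ball 90 ((383.4456787109375, 253.60568237304688), (21.787738800048828, 21.6249942779541), 89.40200805664062) 0.1022 [[373.0, 243.0], [394.0, 243.0], [394.0, 264.0], [373.0, 265.0]]
plate 3511 ((623.9403686523438, 82.92538452148438), (303.1217041015625, 304.2315368652344), 59.390838623046875) 0.0076 [[416.0, 30.0], [678.0, -125.0], [832.0, 136.0], [570.0, 291.0]]
yellow 41 ((594.0814819335938, 71.4550552368164), (4.1703362464904785, 70.95574188232422), 15.907136917114258) 0.0081 [[582.0, 105.0], [602.0, 37.0], [606.0, 38.0], [586.0, 106.0]]
white 39 [[0.676, 0.071, 0.188], [0.684, 0.082, 0.195], [0.69, 0.102, 0.2]]
dark 344 [[0.667, 0.063, 0.156], [0.726, 0.083, 0.177], [0.75, 0.106, 0.237]]
```

View pics/crop.png

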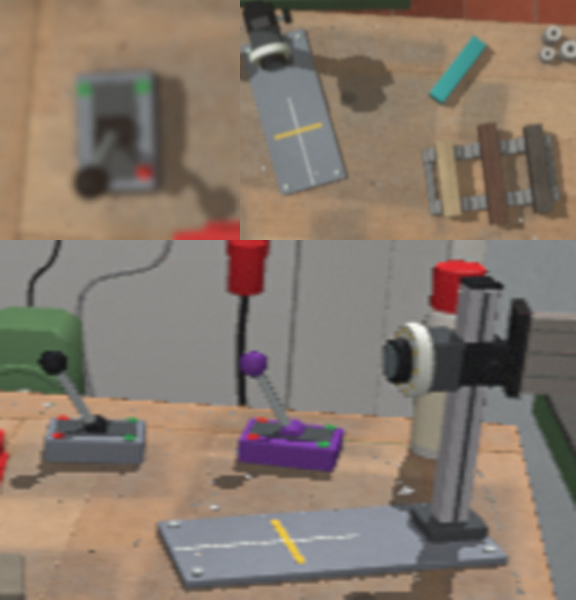

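```bash
cat >> h.py <<'E'
def down(yaw,flip=1):  # tool x down, tool z horizontal along yaw+90deg (flip=-1: opposite)
    x=np.array([0,0,-1.]);z=flip*np.array([-np.sin(yaw),np.cos(yaw),0]);return np.c_[x,np.cross(z,x),z]
def rel(T,pos,Rm):
    d=T[:3,:3].T@(np.array(pos)-T[:3,3])*1000; r=np.degrees(R.from_matrix(T[:3,:3].T@Rm).as_rotvec());return d.round(1).tolist(),r.round(1).tolist()
def pose(pos,Rm):
    T=np.eye(4);T[:3,:3]=Rm;T[:3,3]=pos;return T
E
python3 - <<'E'
from h import *
T=tool();print(T.round(3))
for f in (1,-1):
    D=down(np.radians(2.6),f);print(f,rel(T,[.45,-.3,.45],D)); print(rel(pose([.45,-.3,.45],D),[.325,.254,.42],D))
E
```

```text
[[ 0.     0.974  0.227  0.142]
 [-0.     0.227 -0.974 -0.609]
 [-1.     0.     0.     0.405]
 [ 0.     0.     0.     1.   ]]
1 ([-45.2, 370.2, -230.8], [-169.5, 0.0, 0.0])
([30.0, 99.7, 559.1], [0.0, 0.0, 0.0])
-1 ([-45.2, 370.2, -230.8], [10.5, 0.0, -0.0])
([30.0, -99.7, -559.1], [0.0, 0.0, 0.0])
```

{"api": "arm_command", "payload": {"motion": [[0,-9,37,-23,1,0,0],[0,-9,37,-23,1,0,0],[0,-9,37,-23,1,0,0],[0,-9,37,-23,1,0,0],[0,-9,37,-23,1,0,0]]}}

```text
clock: 1.92
position: [0.302, -0.4592, 0.4502]
ee_rot: [1.105, 1.272, -1.105]
force: [1.1, -0.4, 0.1]
width: 0.506
```

{"api": "arm_command", "payload": {"motion": [[0,0,37,-23,1,0,0],[0,0,37,-23,1,0,0],[0,0,37,-23,1,0,0],[0,0,37,-23,1,0,0],[0,0,37,-23,1,0,0]]}}

```text
clock: 2.55
position: [0.4737, -0.3254, 0.4499]
ee_rot: [1.17, 1.234, -1.17]
force: [0.5, -0.3, -0.3]
width: 0.01
```

```bash
python3 - <<'E'
from h import *
T=tool();print(T.round(3),arm.observe()['joints'].round(2))
D=down(np.radians(2.6),-1);print(rel(T,[.325,.255,.42],D))
E
```

```text
[[ 0.     0.999  0.053  0.474]
 [-0.     0.053 -0.999 -0.325]
 [-1.     0.     0.     0.45 ]
 [ 0.     0.     0.     1.   ]] [ 0.6   0.33 -0.12  1.62  0.04  1.19 -1.05]
([29.7, -117.5, -587.5], [0.5, 0.0, -0.0])
```

{"api": "arm_command", "payload": {"motion": [[0,0,0,-45,0,0,0],[0,0,0,-50,0,0,0],[0,0,0,-50,0,0,0],[0,0,0,-50,0,0,0],[0,0,0,-50,0,0,0]]}}

```text
clock: 3.18
position: [0.4591, -0.0801, 0.45]
ee_rot: [1.169, 1.234, -1.169]
force: [0.7, 0.1, 0.2]
width: 0.004
```

{"api": "arm_command", "payload": {"motion": [[0,0,-10,-50,0,0,0],[0,0,-20,-50,0,0,0],[0,0,-20,-50,0,0,0],[0,0,-20,-50,0,0,0],[0,0,-20,-50,0,0,0]]}}

```text
clock: 3.8
position: [0.355, 0.1645, 0.45]
ee_rot: [1.17, 1.233, -1.169]
force: [0.5, 0.6, -0.2]
width: 0.002
```

```bash
python3 - <<'E'
from h import *
T=tool();print(T.round(3),arm.observe()['joints'].round(2))
D=down(np.radians(2.6),-1);print(rel(T,[.325,.255,.38],D))
d=get_image('wrist');save(d['frame'],'w1.png');np.savez('w1.npz',T=T,**d)
for n in ['lever_tip','switch_pivot','station','end_mark']: print(n,[(round(r['p'],2),np.round(r['point'],3).tolist()) for r in pinpoint('wrist',n)[:3]])
E
```

```text
[[ 0.001  0.999  0.054  0.355]
 [ 0.     0.054 -0.999  0.164]
 [-1.     0.001 -0.     0.45 ]
 [ 0.     0.     0.     1.   ]] [-0.05  0.04 -0.53  1.99  0.02  1.12 -2.11]
([70.0, -25.2, -92.0], [0.5, -0.0, -0.1])
lever_tip [(0.6, [0.383, 0.253, 0.095])]
switch_pivot [(0.61, [0.424, 0.258, 0.029])]
station []
end_mark []
```

View pics/w1.png

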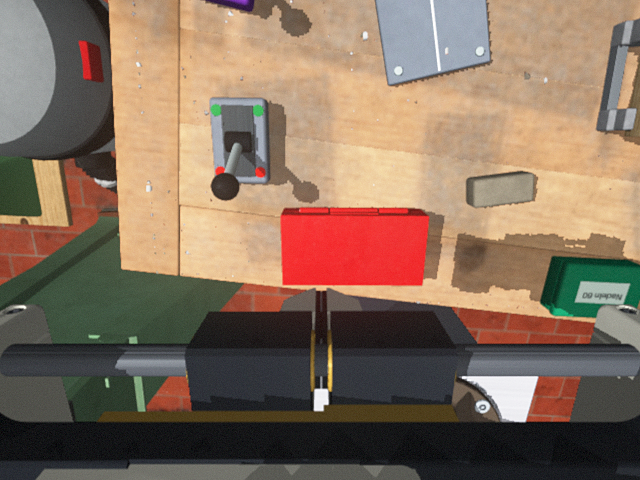

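```bash
python3 - <<'E'
from h import *
w=dict(np.load('w1.npz'));print(w['tool_from_camera'].round(3).tolist())
P=cloud(w,w['T']@w['tool_from_camera']);f=w['frame'].astype(int)
m=(f[...,0]>150)&(f[...,1]<80)&(w['range_z']>0)&(P[...,2]>.01)&(P[...,1]<.3)
print(np.percentile(P[m],[1,50,99],axis=0).round(3))
m=(f.max(2)<60)&(abs(P[...,0]-.385)<.03)&(abs(P[...,1]-.255)<.03)&(P[...,2]>.07);p=P[m];print(len(p),p.min(0),p.max(0))
E
```

```text
[[-0.0, -0.304, 0.953, 0.02], [-0.0, -0.953, -0.304, 0.083], [1.0, -0.0, 0.0, 0.001], [0.0, 0.0, 0.0, 1.0]]
[[0.268 0.044 0.026]
 [0.316 0.126 0.042]
 [0.389 0.232 0.044]]
2078 [0.36042348 0.22500263 0.09164942] [0.39606527 0.26438791 0.37842703]
```

{"api": "arm_command", "payload": {"motion": [[0,10,-6,-23,0,0,0],[0,20,-7,-23,0,0,0],[0,20,-6,-23,0,0,0],[0,20,-6,-21,0,0,0],[0,0,0,0,0,0,0]]}}

```text
clock: 4.68
position: [0.3264, 0.2512, 0.3786]
ee_rot: [1.167, 1.235, -1.171]
force: [-0.6, -0.2, 0.2]
width: 0.004
```

{"api": "arm_command", "payload": {"motion": [[0,40,0,0,0,0,0],[0,40,0,0,0,0,0],[0,40,0,0,0,0,0],[0,8,0,0,0,0,0],[0,0,20,0,0,0,0]]}}

```text
clock: 5.3
position: [0.3467, 0.2522, 0.2523]
ee_rot: [1.168, 1.234, -1.169]
force: [0.1, 0.2, 0.7]
width: 0.005
```

{"api": "arm_command", "payload": {"motion": [[0,0,16,-1,0,0,0],[0,0,16,-1,0,0,0],[0,0,16,-1,0,0,0],[0,0,16,0,0,0,0],[0,0,16,0,0,0,0]]}}

```text
clock: 5.92
position: [0.4271, 0.26, 0.2517]
ee_rot: [1.169, 1.234, -1.169]
force: [-0.4, -0.0, -0.3]
width: 0.006
```

```bash
python3 - <<'E'
from h import *
print(tool()[:3,3].round(3))
for c in ('side','wrist'):
    d=get_image(c)
    print([(round(r['p'],2),np.round(r['point'],3).tolist()) for r in pinpoint(c,'lever_tip')[:3]])
E
```

```text
[0.427 0.26  0.252]
[(0.61, [0.564, 0.273, 0.095]), (0.49, [0.454, 0.255, 0.099])]
[]
```

{"api": "arm_command", "payload": {"motion": [[0,0,8,0,0,0,0],[0,0,-12,0,0,0,0],[0,-40,0,0,0,0,0],[0,-50,0,0,0,0,0],[0,-50,0,0,0,0,0]]}}

```text
clock: 6.75
position: [0.4206, 0.2598, 0.393]
ee_rot: [1.168, 1.235, -1.169]
force: [0.9, 0.2, -0.2]
width: 0.007
```

{"api": "arm_command", "payload": {"motion": [[50,-30,0,50,0,0,0],[50,-25,0,50,0,0,0],[50,0,0,50,0,0,0],[50,0,0,50,0,0,0],[50,0,0,0,0,0,0]]}}

```text
clock: 7.38
position: [0.432, 0.0568, 0.4464]
ee_rot: [1.172, 1.23, -1.175]
force: [0.3, 1.4, -0.0]
width: 0.501
```

```bash
python3 - <<'E'
from h import *
T=tool();print(T.round(3))
d=get_image('side');save(d['frame'][150:280,240:460],'s2.png')
print([(round(r['p'],2),np.round(r['point'],3).tolist()) for r in pinpoint('side','lever_tip')[:3]])
w=get_image('wrist');np.savez('w2.npz',T=T,**w);save(np.vstack([cv2.resize(d['frame'][150:280,240:460],(528,312)),cv2.resize(w['frame'][:320],(528,264))]),'s2.png')
print(rel(T,[.511,-.170,.40],down(np.radians(5.95),-1)))
E
```

```text
[[-0.     0.999  0.048  0.432]
 [-0.002  0.048 -0.999  0.057]
 [-1.    -0.001  0.002  0.446]
 [ 0.     0.     0.     1.   ]]
[(0.65, [0.566, 0.274, 0.096]), (0.47, [0.462, 0.256, 0.097])]
([46.8, 68.1, 230.2], [-3.2, 0.1, 0.0])
```

View pics/s2.png

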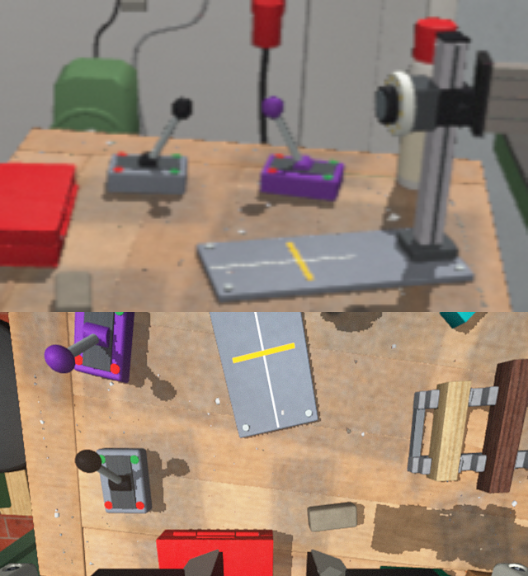

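```bash
python3 - <<'E'
from h import *
w=dict(np.load('w2.npz'));P=cloud(w,w['T']@w['tool_from_camera'])
hsv=cv2.cvtColor(w['frame'],cv2.COLOR_RGB2HSV);H,S,V=np.moveaxis(hsv.astype(int),2,0);X,Y,Z=np.moveaxis(P,2,0)
def obb(m,n):
    m=cv2.morphologyEx(m.astype(np.uint8),cv2.MORPH_OPEN,np.ones((2,2)))>0
    p=P[m];r=cv2.minAreaRect((p[:,:2]*1000).astype(np.float32));print(n,len(p),np.round(r[0],1),np.round(r[1],1),round(r[2],1),p.mean(0).round(4))
    vt=np.linalg.svd(p[:,:2]-p[:,:2].mean(0),full_matrices=0)[2][0];print('   dir',np.degrees(np.arctan2(vt[1],vt[0])).round(2))
pl=(np.hypot(X-.62,Y-.08)<.16)&(Z<.02)&(Z>0)
obb(pl&(H>18)&(H<36)&(S>120),'yellow')
obb(pl&(V>215)&(S<25)&(Z>.003),'white')
obb((Z>.038)&(Z<.055)&(np.hypot(X-.511,Y+.17)<.08)&(Y>-.2)&(S>50),'pale')
obb(pl&(S<60)&(V>80)&(Z>.005),'plate')
s=dict(np.load('side1.npz'));Q=cloud(s);X,Y,Z=np.moveaxis(Q,2,0);g=s['frame'].astype(int)
a=np.radians(16);U=np.array([np.cos(a),np.sin(a)]);lx=(X-.594)*U[0]+(Y-.0715)*U[1]  # from yellow line
ly=-(X-.594)*U[1]+(Y-.0715)*U[0]
m=(abs(ly)<.06)&(lx>.04)&(lx<.18)&(Z>.1)&(Z<.25)
for k in np.arange(.05,.17,.006):
    q=m&(lx>=k)&(lx<k+.006)
    if q.sum()>5: print(k.round(3),q.sum(),'z',np.percentile(Z[q],[0,3,97,100]).round(3),'y',np.percentile(ly[q],[3,97]).round(3),'col',g[q].mean(0).round())
E
```

```text
yellow 478 [572.8  72.6] [65.4 98. ] 68.4 [0.5938 0.0641 0.0113]
   dir 106.38
white 512 [553.9  76.7] [140.4  99.8] 34.7 [0.5623 0.0576 0.0096]
   dir -165.67
pale 3585 [492.4 -82.4] [132.6 277.4] 7.1 [ 0.5116 -0.1743  0.045 ]
   dir -171.5
plate 14624 [568.   39.9] [149.5 197.5] 3.8 [0.5735 0.0603 0.0094]
   dir -155.49
0.068 83 z [0.153 0.155 0.187 0.187] y [-0.019  0.012] col [62. 65. 66.]
0.074 47 z [0.154 0.155 0.188 0.188] y [-0.021 -0.001] col [34. 33. 34.]
0.08 142 z [0.14  0.143 0.199 0.2  ] y [-0.032  0.017] col [115. 114. 104.]
0.086 69 z [0.144 0.15  0.2   0.201] y [-0.033  0.001] col [175. 175. 168.]
0.092 27 z [0.148 0.15  0.194 0.197] y [-0.031 -0.011] col [133. 134. 129.]
0.098 58 z [0.15  0.151 0.192 0.193] y [-0.025  0.002] col [73. 75. 75.]
0.104 55 z [0.15  0.152 0.192 0.193] y [-0.026  0.014] col [63. 65. 66.]
0.11 64 z [0.149 0.151 0.192 0.193] y [-0.026  0.011] col [58. 60. 62.]
0.116 54 z [0.149 0.15  0.192 0.192] y [-0.026  0.012] col [52. 54. 55.]
0.122 261 z [0.101 0.104 0.235 0.237] y [-0.041  0.008] col [87. 83. 85.]
0.128 176 z [0.102 0.105 0.236 0.237] y [-0.046 -0.003] col [80. 78. 80.]
0.134 142 z [0.101 0.106 0.237 0.238] y [-0.046 -0.006] col [60. 60. 61.]
0.14 127 z [0.101 0.103 0.236 0.237] y [-0.045 -0.003] col [86. 84. 87.]
0.146 55 z [0.112 0.116 0.235 0.236] y [-0.031 -0.007] col [78. 76. 78.]
0.152 28 z [0.155 0.157 0.188 0.188] y [-0.026 -0.004] col [33. 34. 35.]
```

```bash
python3 - <<'E'
from h import *
w=dict(np.load('w2.npz'));C=w['T']@w['tool_from_camera']
f=w['frame'];hsv=cv2.cvtColor(f,cv2.COLOR_RGB2HSV);H,S,V=np.moveaxis(hsv.astype(int),2,0)
def ray(mask,z,n):
    k,l,st,_=cv2.connectedComponentsWithStats(mask.astype(np.uint8))
    i=1+np.argmax(st[1:,4]);v,u=np.nonzero(l==i)
    d=np.c_[(u-w['K'][0,2])/w['K'][0,0],(v-w['K'][1,2])/w['K'][1,1],np.ones(len(u))]@C[:3,:3].T
    p=C[:3,3]+d*((z-C[2,3])/d[:,2])[:,None]
    r=cv2.minAreaRect((p[:,:2]*1000).astype(np.float32));vt=np.linalg.svd(p[:,:2]-p[:,:2].mean(0),full_matrices=0)[2][0]
    print(n,len(p),st[i],np.round(r[0],1),np.round(r[1],1),round(r[2],1),p[:,:2].mean(0).round(4),np.degrees(np.arctan2(vt[1],vt[0])).round(2))
roi=np.zeros((480,640),bool);roi[:200,240:400]=1
ray(roi&(H>18)&(H<36)&(S>120),.008,'yellow')
ray(roi&(f.min(2)>200),.008,'white')
P=cloud(w,C);ray((P[...,2]>.040)&(P[...,2]<.055)&(np.hypot(P[...,0]-.511,P[...,1]+.17)<.08)&(P[...,1]>-.2+.1*(P[...,0]-.511)),.045,'pale')
E
```

```text
yellow 481 [282  38  75  24 481] [595.3  65.2] [ 5.9 79.8] 15.1 [0.5954 0.0651] 105.34
white 261 [319  53  20  87 261] [549.5  52.5] [88.5  3.1] 15.2 [0.5506 0.0529] -164.77
pale 3485 [ 525   84   46  122 3485] [ 509.6 -173.2] [119.8  30.7] 5.7 [ 0.5125 -0.1734] -174.35
```

{"api": "arm_command", "payload": {"motion": [[55,0,14,46,-1,0,0],[55,10,14,46,-1,0,0],[55,12,14,46,-1,0,0],[55,12,14,46,0,0,0],[55,12,13,46,0,0,0]]}}

```text
clock: 8.15
position: [0.5222, -0.1624, 0.4002]
ee_rot: [1.129, 1.259, -1.127]
force: [0.1, -0.1, 1.1]
width: 0.601
```

{"api": "arm_command", "payload": {"motion": [[55,0,0,0,0,0,0],[55,0,0,0,0,0,0]]}}

```text
clock: 8.4
position: [0.5215, -0.1611, 0.4005]
ee_rot: [1.129, 1.26, -1.128]
force: [-1.0, 0.2, -0.1]
width: 0.599
```

```bash
python3 - <<'E'
from h import *
T=tool();d=get_image('wrist');C=T@d['tool_from_camera'];P=cloud(d,C);print(T[:3,3])
for n in ['pale_blank_center','brown_blank_center']:print(n,[(round(r['p'],2),np.round(r['point'],3).tolist()) for r in pinpoint('wrist',n)[:3]])
m=(P[...,2]>.038)&(P[...,2]<.055)&(np.hypot(P[...,0]-.511,P[...,1]+.17)<.08)&(P[...,1]>-.2+.1*(P[...,0]-.511))
p=P[m];r=cv2.minAreaRect((p[:,:2]*1000).astype(np.float32));print(len(p),r,p[:,2].mean())
print(rel(T,[.511,-.1715,.1905],down(np.radians(5.9),-1)))
save(d['frame'],'w3.png')
E
```

```text
[ 0.52147557 -0.16111365  0.40050075]
pale_blank_center [(0.62, [0.511, -0.172, 0.033]), (0.57, [0.696, -0.192, 0.015])]
brown_blank_center []
3270 ((511.74554443359375, -170.75074768066406), (119.68923950195312, 26.135761260986328), 6.014817714691162) 0.04532544716615642
([210.0, -11.5, 9.5], [0.3, -0.1, 0.0])
```

View pics/w3.png

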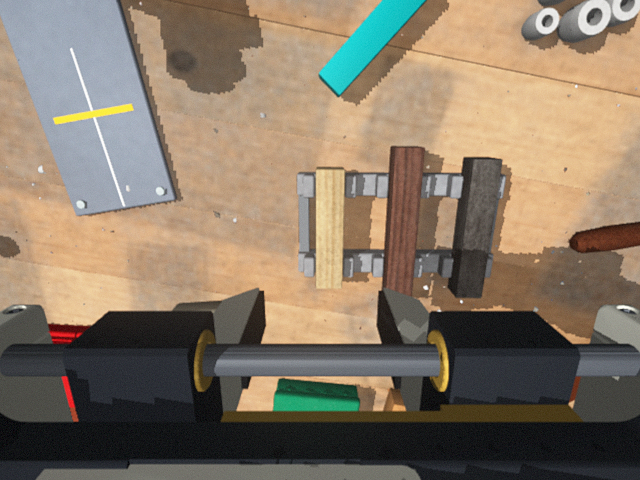

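{"api": "arm_command", "payload": {"motion": [[52,20,-11,9,0,0,0],[52,50,0,0,0,0,0],[52,50,0,0,0,0,0],[52,45,0,0,0,0,0],[52,20,0,0,0,0,0]]}}

```text
clock: 9.18
position: [0.5104, -0.1719, 0.2139]
ee_rot: [1.129, 1.261, -1.13]
force: [-0.3, -0.3, 0.2]
width: 0.565
```

{"api": "arm_command", "payload": {"motion": [[52,15,0,0,0,0,0],[52,9,0,0,0,0,0],[52,0,0,0,0,0,0]]}}

```text
clock: 9.55
position: [0.5113, -0.1731, 0.1918]
ee_rot: [1.13, 1.258, -1.13]
force: [0.6, -0.1, 0.1]
width: 0.565
```

{"api": "arm_command", "payload": {"motion": [[20,0,0,0,0,0,0],[20,0,0,0,0,0,0],[20,0,0,0,0,0,0],[20,0,0,0,0,0,0],[20,0,0,0,0,0,0]], "newtons": 25}}

```text
clock: 10.18
position: [0.5113, -0.1718, 0.1922]
ee_rot: [1.131, 1.259, -1.128]
force: [-1.2, 5.7, 4.7]
width: 0.292
```

{"api": "arm_command", "payload": {"motion": [[20,-10,0,0,0,0,0],[20,-20,0,0,0,0,0],[20,-40,0,0,0,0,0],[20,-50,0,0,0,0,0],[20,-40,0,0,0,0,0]]}}

```text
clock: 10.8
position: [0.511, -0.1735, 0.3543]
ee_rot: [1.131, 1.256, -1.13]
force: [1.0, -1.1, -2.6]
width: 0.291
```

{"api": "arm_command", "payload": {"motion": [[20,-10,0,0,0,0,0],[20,0,0,0,0,0,0]]}}

```text
clock: 11.05
position: [0.511, -0.1735, 0.3621]
ee_rot: [1.131, 1.256, -1.131]
force: [-0.5, 0.1, -0.9]
width: 0.293
```

```bash
python3 - <<'E'
from h import *
T=tool();s=arm.observe();print(T.round(3),s['force'],s['width'],s['joints'].round(2))
print(rel(T,[.5366-.03*.965,.0517-.03*.264,.361],down(np.radians(15.3),-1)))
for c in ('side','wrist'):
    d=get_image(c)
    print([(round(r['p'],2),np.round(r['point'],3).tolist()) for r in pinpoint(c,'pale_blank_center')[:3]])
E
```

```text
[[ 0.001  0.994  0.106  0.511]
 [-0.001  0.106 -0.994 -0.174]
 [-1.     0.001  0.001  0.362]
 [ 0.     0.     0.     1.   ]] [-0.54129497  0.06346579 -0.85743772] 0.29336682864429875 [ 0.49  0.36 -0.34  1.82  0.14  0.98 -1.38]
([0.9, 19.7, -216.4], [-9.2, 0.0, -0.0])
[(0.57, [0.51, -0.175, 0.199])]
[(0.75, [0.51, -0.175, 0.201]), (0.67, [0.695, -0.193, 0.012])]
```

{"api": "arm_command", "payload": {"motion": [[20,0,0,-25,-1.5,0,0],[20,0,0,-35,-2,0,0],[20,0,0,-40,-2,0,0],[20,0,0,-40,-2,0,0],[20,0,0,-35,-1.7,0,0]]}}

```text
clock: 11.88
position: [0.48, 0.0015, 0.3612]
ee_rot: [1.007, 1.326, -1.008]
force: [-0.4, 0.2, -1.0]
width: 0.29
```

{"api": "arm_command", "payload": {"motion": [[20,0,0,-20,0,0,0],[20,0,0,0,0,0,0],[20,0,0,0,0,0,0]]}}

```text
clock: 12.25
position: [0.4756, 0.0178, 0.3614]
ee_rot: [1.01, 1.324, -1.011]
force: [-0.3, -0.4, -0.9]
width: 0.291
```

```bash
python3 - <<'E'
from h import *
T=tool();print(T.round(3))
print(rel(T,[.5366,.0517,.1705+.1605],down(np.radians(15.3),-1)))
d=get_image('wrist');np.savez('w4.npz',T=T,**d);save(d['frame'],'w4.png')
print([(n,round(r['p'],2),np.round(r['point'],3).tolist()) for n in ('pale_blank_center','end_mark','station') for r in pinpoint('wrist',n)[:3]])
d=get_image('side')
print([(n,round(r['p'],2),np.round(r['point'],3).tolist()) for n in ('pale_blank_center','end_mark','station') for r in pinpoint('side',n)[:3]])
E
```

```text
[[-0.001  0.964  0.264  0.476]
 [-0.     0.264 -0.964  0.018]
 [-1.    -0.001  0.     0.361]
 [ 0.     0.     0.     1.   ]]
([30.4, 67.8, -16.6], [0.0, 0.0, 0.0])
[('pale_blank_center', 0.96, [0.476, 0.016, 0.202])]
[('pale_blank_center', 0.95, [0.694, -0.19, 0.012]), ('pale_blank_center', 0.76, [0.474, 0.017, 0.195]), ('station', 0.19, [0.419, 0.256, 0.024])]
```

View pics/w4.png

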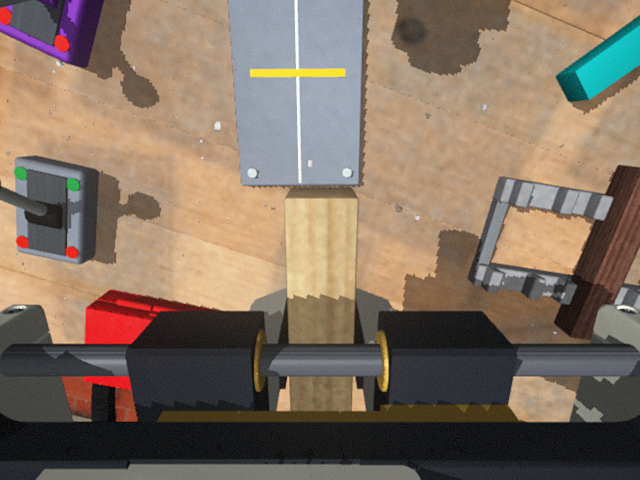

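```bash
cat > m.py <<'E'
from h import *
def meas(w):
    C=w['T']@w['tool_from_camera'];f=w['frame'];hsv=cv2.cvtColor(f,cv2.COLOR_RGB2HSV);H,S,V=np.moveaxis(hsv.astype(int),2,0)
    D=down(np.radians(15.3),-1);P=cloud(w,C)
    def ray(mask,z,n):
        k,l,st,_=cv2.connectedComponentsWithStats(mask.astype(np.uint8));i=1+np.argmax(st[1:,4]);v,u=np.nonzero(l==i)
        d=np.c_[(u-w['K'][0,2])/w['K'][0,0],(v-w['K'][1,2])/w['K'][1,1],np.ones(len(u))]@C[:3,:3].T
        p=C[:3,3]+d*((z-C[2,3])/d[:,2])[:,None];a,b=((p[:,:2].min(0)+p[:,:2].max(0))/2,0)
        q=(p[:,:2]-C[:2,3]*0)@D[:2,1:]*1000  # along, across(-left)
        r=cv2.minAreaRect(q.astype(np.float32));print(n,len(p),'along %.1f..%.1f across %.1f..%.1f med %.1f,%.1f'%(q[:,0].min(),q[:,0].max(),q[:,1].min(),q[:,1].max(),*np.median(q,0)),'rect',np.round(r[0],1),np.round(r[1],1),round(r[2],1))
    roi=np.zeros((480,640),bool);roi[:190,230:370]=1
    ray(roi&(H>18)&(H<36)&(S>120)&(P[...,2]<.03),.008,'yellow');ray(roi&(f.min(2)>200)&(P[...,2]<.03),.008,'white')
    tc=w['T'][:3,3];rz=tc[2]-.1605+.0135
    m=(abs(P[...,2]-rz)<.008)&(H>8)&(H<30)&(S>40);m[300:]=0;m[:,:240]=0;m[:,400:]=0
    print('top z',np.median(P[...,2][m]),rz); ray(m,rz,'blank top')
    g=P[m];A=np.c_[g[:,:2]-g[:,:2].mean(0),np.ones(len(g))];print('slope',(np.linalg.lstsq(A,g[:,2],rcond=None)[0]).round(3))
E
python3 - <<'E'
from m import *
meas(dict(np.load('w4.npz')))
E
```

```text
yellow 753 along 590.4..595.8 across 49.1..128.8 med 593.5,89.0 rect [593.1  89. ] [ 5.4 79.7] 0.0
white 337 along 501.0..589.6 across 87.8..90.9 med 548.5,89.3 rect [545.3  89.3] [ 2.8 88.6] 89.8
top z 0.21439573032735887 0.2144024071343155
blank top 7503 along 483.8..525.0 across 95.5..122.3 med 505.5,109.1 rect [504.4 108.9] [41.3 26.7] 0.1
slope [-0.018 -0.008  0.214]
```

{"api": "arm_command", "payload": {"motion": [[20,5,0,-8,0,0,0],[20,10,13,-12,0,0,0],[20,10,20,0,0,0,0],[20,5,20,0,0,0,0],[20,0,15,0,0,0,0]]}}

```text
clock: 13.28
position: [0.5364, 0.0562, 0.3311]
ee_rot: [1.009, 1.325, -1.01]
force: [-0.1, 0.7, -1.6]
width: 0.294
```

{"api": "arm_command", "payload": {"motion": [[20,0,0,0,0,0,0],[20,0,0,0,0,0,0],[20,0,0,0,0,0,0]]}}

```text
clock: 13.65
position: [0.5354, 0.0552, 0.3319]
ee_rot: [1.01, 1.324, -1.011]
force: [0.1, -0.3, -0.7]
width: 0.293
```

```bash
python3 - <<'E'
from m import *
T=tool();print(T[:3,3],arm.observe()['force'],arm.observe()['width'])
d=get_image('wrist');meas(dict(T=T,**d));W=d['frame']
s=get_image('side');Q=cloud(s);np.savez('side5.npz',**s)
a=np.radians(15.3);X=Q[...,0]-.5945;Y=Q[...,1]-.0675;lx=X*np.cos(a)+Y*np.sin(a);ly=Y*np.cos(a)-X*np.sin(a);Z=Q[...,2]
for k in np.arange(-.15,.1,.01):
    q=(abs(ly)<.05)&(lx>=k)&(lx<k+.01)&(Z>.13)&(Z<.205)
    if q.sum()>8: print(k.round(3),q.sum(),'z',np.percentile(Z[q],[2,98]).round(4),'y',np.percentile(ly[q],[2,50]).round(4),s['frame'][q].mean(0).round())
save(np.vstack([cv2.resize(s['frame'][140:280,260:460],(600,420)),cv2.resize(W[:240],(480,180),interpolation=3)[:, :480] if 0 else np.pad(cv2.resize(W[:240],(480,180)),((0,0),(60,60),(0,0)))]),'f5.png')
E
```

```text
[0.53541814 0.0552409  0.33191517] [ 0.09430271 -0.32490148 -0.67254295] 0.29283210905111634
yellow 719 along 590.1..595.7 across 49.3..128.7 med 593.3,86.5 rect [592.9  89. ] [ 5.6 79.4] 0.0
white 242 along 596.5..651.4 across 87.4..90.7 med 624.4,89.0 rect [623.9  89. ] [ 3.2 55. ] 88.4
top z 0.18489494538328627 0.18491516939601474
blank top 7479 along 551.4..592.6 across 75.2..102.0 med 573.2,88.8 rect [572.   88.6] [41.2 26.7] 0.1
slope [-0.019 -0.008  0.185]
-0.12 87 z [0.1596 0.1848] y [-0.0123 -0.0074] [121. 105.  84.]
-0.11 70 z [0.1589 0.1847] y [-0.0129 -0.0084] [121. 105.  83.]
-0.1 68 z [0.1578 0.1852] y [-0.0121 -0.008 ] [121. 105.  83.]
-0.09 72 z [0.1575 0.1854] y [-0.0121 -0.0083] [115. 100.  79.]
-0.08 92 z [0.1591 0.1943] y [-0.0265 -0.0098] [119. 106.  88.]
-0.07 84 z [0.1536 0.1983] y [-0.0317 -0.0258] [127. 124. 117.]
-0.06 76 z [0.1563 0.1985] y [-0.0302 -0.0269] [130. 127. 120.]
-0.05 31 z [0.1565 0.1892] y [-0.0276 -0.0106] [120. 112.  98.]
-0.04 65 z [0.158  0.1849] y [-0.0131 -0.0082] [131. 113.  89.]
-0.03 60 z [0.159 0.185] y [-0.0126 -0.0088] [134. 116.  91.]
-0.02 62 z [0.1586 0.1845] y [-0.0124 -0.0087] [133. 115.  90.]
-0.01 61 z [0.1586 0.1846] y [-0.0118 -0.008 ] [131. 113.  90.]
0.07 120 z [0.1547 0.1888] y [-0.0163 -0.0046] [56. 58. 59.]
0.08 186 z [0.1429 0.1995] y [-0.028  -0.0138] [131. 130. 120.]
0.09 72 z [0.1479 0.1994] y [-0.0274 -0.0187] [153. 154. 148.]
```

View pics/f5.png

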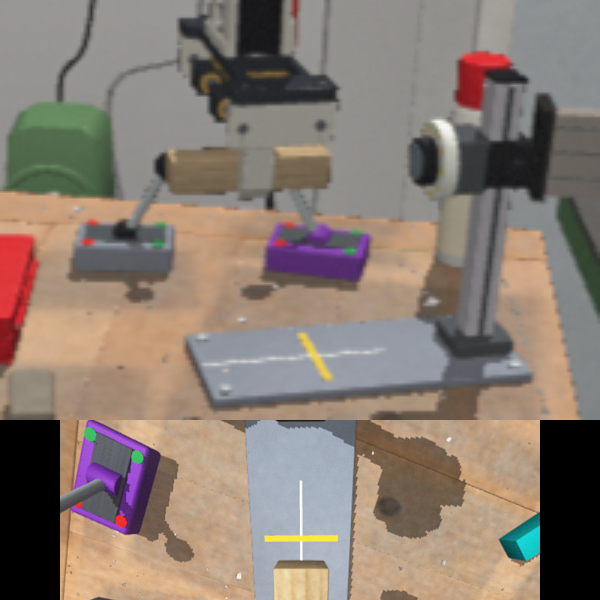

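```bash
python3 - <<'E'
from h import *
s=arm.observe();print(abs(s['dq']).max(),s['width'],s['clock']);print(arm.sign_off())
E
```

```text
0.00343138607404125 0.29437875916619327 13.75
the job is handed in; nothing more can be done
None
```

I threw the grey switch-box lever to its green side, then lifted the pale blank out of the rack and held it in front of the lens. I handed the job in at 13.75 s while still holding it. `sign_off` gives no verdict, so the checks below are my own measurements.

**Last checks:**
- **Height:** the middle of the blank and the middle of the lens both measured about 0.172 m.
- **Sideways:** the blank was within about 1 mm of the white line, from the wrist camera. The side camera agreed to about 2 mm.
- **End over the yellow line:** within about 1 mm.
- **Angle:** the length was aligned to well under 1°. The slope of the top face was about 0.02 rad.
- **Grip:** the fingers read 27 mm at a 25 N setting, and the arm was practically still.
- **Lever:** it leaned to the green side in the pictures, with the tip at x ≈ 0.462 m.

**Disagreements:** early on, the top and wrist cameras differed by 3 to 6 mm on the yellow line and the blank. I settled the final position on the wrist measurement taken close up. The networks mostly failed to find `end_mark`, so I used the lines on the plate and the depth of the lens instead.

I did not measure the other blanks, the whetstone or the sanding block again at the end. No contact forces suggested they had been touched.

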